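# Reset the splitter's safety interlock with the two-key box

### The arm

A 6-joint arm with a two-finger parallel gripper is mounted at the origin on the work surface; the furniture and walls round the work are solid. World frame = base frame: x ahead of the robot, y to its left, z up, the work surface at z = 0. Lengths are in mm, angles in rad, forces in N, time in s.
With the tool pointing down it reaches from about 350 to 975 mm from the base axis. Payload 17.4 kg.
Tool frame: the origin (TCP) lies at the very end of the fingers, on their centre line; the grasp point (between the pads) lies 19 mm behind it (robot.grip_depth is the distance from the TCP to the grasp point, in mm); z points along the fingers, y is the line along which they close (so a half turn about z gives the same grasp; the last joint's range is limited). The gripper opens to 85 mm and grips with 20 to 120 N. Pads are 22 mm wide; open, the fingers measure 114 mm over their backs; the gripper's body (76 mm by 85 mm) begins 54 mm behind the grasp point. The pads swing forward as they close: fully open they stand 13 mm farther back than shut.
Start: joints at [1.141, 0.116, 1.442, -0, 1.584, -0.038], TCP at [257.759, 623.853, 231.303] pointing down, gripper open.
Joint ranges: [-2.83, 2.83], [-0.83, 2.19], [0.07, 2.5], [-1.14, 4.28], [0.01, 3], [-2.97, 2.97]. Speed limits (rad/s): [1.89, 1.89, 2.22, 3.14, 3.14, 3.14].

### API

Orientations are given as a unit quaternion [w, x, y, z].
In Python, from station import robot gives the robot as it stands. Calls block until the motion is done:
- robot.movep(position, orientation): joint-space move of the TCP to a pose.
- robot.move_linear(position, frame=None, vel=150, stop_force=None): straight line of the TCP; frame=None keeps the orientation; vel is the mean speed in mm/s. With stop_force (N) it stops when the force on the tool has changed by that much, and returns True; else False.
- robot.set_joints(angles): joint-space move.
- robot.grip(opening, squeeze=None): finger opening in mm; squeeze is the grip in N (None keeps the last); returns when the fingers have stopped.
- robot.pause(seconds).
- robot.inverse_kinematics(position, orientation): joint angles nearest the present ones, or None.
- robot.get_obs(): the state.
- robot.capture(name): name is "side" or "top"; returns a dict with "color" (420x560x3 uint8, red, green, blue), "fovy" (degrees; the focal length in pixels is half the picture's height over the tangent of half this angle, whatever the lens; pixels are square), "cx", "cy" (the principal point, pixels), "R" (3x3) and "t" (3): a world point X has camera coordinates R X + t. Camera axes: x right, y down, z forward; pixel columns grow to the right and rows downward; lengths in mm; the calibration is good to about 2 mm. A picture is of the moment at which its call begins. There is no depth.
A pose or a line that the arm cannot do raises robot.MotionError and nothing moves.
- robot.sign_off(): hands the job in; it is judged then, once.
Trained networks look in the newest picture that a camera, given by its name, has taken for a name from the list of things; names that differ only in an ending like _2 or _b are one class to them, and where a whole thing is asked for, a point or a joint stands for the part that bears it (a point fixed in the world has none). Each returns a list of dicts, best first, with "conf" (0 to 1); they miss things now and then, are a little off and sometimes report something else, mostly with a low value. They report only what shows in the picture. A call takes as long as a camera call.
- robot.boxes_of(label, camera): "centre" ([x, y, z] in mm, in the coordinates of the camera as it stood for that picture, good to about 4 mm: the middle of the surface that is visible of it).
The state is a dict: "clock": time; "joint_pos": joint angles; "dq": joint speeds; "joint_torque": joint torques, N m; "position": TCP position; "eef_rot": TCP orientation; "force": force on the tool from outside, world axes, zero at the start; "wrist_torque": the same for the moment, N m; "grip_width": finger opening in mm; "grip_force": force on a finger pad.
Only numpy, scipy, OpenCV 4.12 (cv2) and the standard library are available. Lean on these libraries where they do the work, as an engineer would, in place of code of your own. Each camera call takes 0.05 s, during which the arm holds its last target. There are 200 camera calls.

### The job

The strap splitter's safety interlock has tripped. On its grey reset box, push the dust cover fully aside with a fingertip to bare the two rectangular keys, then press both keys down together, one fingertip on each, and hold them down until the little disc-shaped drop flag at the far end of the box has fallen over; then let both keys come up and move clear. Leave the cover open, do not press the small round button at the end of the row, and do not lift or shift the things that lie around; nothing is to be picked up.

Things in the scene. Friction and masses are not known exactly. Their poses are not given: they have to be found in the camera images.
- reset_box: grey reset box fixed to the bench, 190 (its x, away from the robot) x 116 (its y) x 34 mm; origin at the centre of its underside, x towards the end with the drop flag, y towards the side to which the cover opens, z up. On its 34 mm high deck, box coordinates in mm: keys at x = -32 and +32, y = -24; round button at x = -80, y = -24; flag pivot at x = 78, y = 0
- near_key_top (a point): centre of the top of the black rectangular key nearer the robot (26 mm in box x, 22 mm in box y; its top stands 10 mm above the deck when up, 3 mm when fully down); axes as the box's
- far_key_top (a point): the same for the other key, 64 mm farther along box x; the gap between the keys is 38 mm, and they measure 90 mm over their outer edges. In the gap stands a fixed shroud rib, 18 mm in box x, 26 mm in box y, 2 mm higher than the raised keys: keep one finger on each side of it
- near_key (a joint): travel of the near key, 0 up to 0.007 m fully down; spring return, 2.8 N at the start to 4.5 N fully down; comes back up within about 2 s when let go
- far_key (a joint): the same for the far key
- round_button_top (a point): centre of the top of the small round black button (18 mm across, 9 mm high) at the end of the box nearest the robot: not part of this job
- round_button (a joint): travel of the round button, 0 up to 0.005 m pressed; must stay up
- cover_ridge (a point): top centre of the push ridge (60 mm in box x, 6 mm thick in box y, 14 mm tall, upright face to box -y, a slope down to box +y) on the aluminium dust cover. The plate is 118 (x) x 36 (y) mm, its upper face 51 mm above the bench; shut, it lies over both keys. Push the ridge towards box +y. Its rails, 5 mm thick, 17 mm above the deck, run along y at box x = -61.5 and +61.5
- cover (a joint): how far the dust cover is slid towards box +y: 0 over both keys, 0.044 m fully open (stop); slides with about 1.5 N friction and stays where it is left
- flag_disc (a point): centre of the 20 mm steel disc of the drop flag, 27 mm from its pivot at the far end of the box; the pivot is 9 mm above the deck
- flag (a joint): angle of the drop flag: 0 = tripped, standing nearly upright, leaning 10 degrees to box -y; upright at 0.18; 0.95 rad = reset, fallen over to box +y. Once both keys are right down (6 mm or more) it creeps past upright in about 3 s, then falls over by its own weight and stays; with only one key down it does nothing, and it creeps back if a key is let go too early
- rivet_tin: flat round green tin, 65 mm across, 30 mm high; bystander; origin under its centre
- beeswax: block of beeswax 32x46x18 mm; bystander; origin under its centre
- buckle: steel roller buckle 41x34x11 mm; bystander, far side of the machine; origin under its centre
- awl: stitching awl with a wooden handle, 154 mm long, lying; bystander, far side of the machine; origin under its centre
- tape_measure: tape measure 58x74x29 mm lying flat; bystander, far side of the machine; origin under its centre
- dark_cup: dark plastic beaker, 81 mm wide, 102 mm high; bystander, far side of the machine; origin under its centre

How it is judged:
By the outcome, as a careful person would: the job done as asked, in the order asked, and still so for the second after the job is handed in, with the robot touching nothing.
It also fails if it takes over 61 s, if anything falls off the work surface, if the arm or the gripper's body presses on something with over 40 N, if the wrist force passes 120 N, or if a joint passes its speed limit or range.

## Working session

There is one attempt and no reset: what is moved stays moved. The work goes in short steps, each a Python script; the robot and the scene stay as the last script left them, time stands still between calls to the robot, and variables do not carry over. Pictures are saved under pics/ and viewed, at most 10 in all, crops included, and the job is handed in when it is done.

```bash
ls; mkdir -p pics; cat > h.py <<'E'
from station import robot
import numpy as np, cv2
def snap(cam,name=None):
    c=robot.capture(cam)
    if name: cv2.imwrite(f'pics/{name}.png',c['color'][:,:,::-1])
    c['R']=np.array(c['R']);c['t']=np.array(c['t']);c['f']=210/np.tan(np.radians(c['fovy'])/2)
    return c
def proj(c,X):
    p=c['R']@np.array(X)+c['t']; return np.array([c['cx'],c['cy']])+c['f']*p[:2]/p[2]
def world(c,p): return c['R'].T@(np.array(p)-c['t'])
def onplane(c,uv,z):
    d=c['R'].T@np.array([(uv[0]-c['cx'])/c['f'],(uv[1]-c['cy'])/c['f'],1]); o=-c['R'].T@c['t']
    return o+d*(z-o[2])/d[2]
E
python3 - <<'E'
from h import *
np.set_printoptions(precision=1,suppress=True)
for cam in ('top','side'):
    c=snap(cam,cam+'0'); print(cam,'f',c['f'],'pos',-c['R'].T@c['t'],c['R'][2])
    for n in ['reset_box','near_key_top','far_key_top','round_button_top','cover_ridge','flag_disc','rivet_tin','beeswax','dark_cup','tape_measure','awl']:
        for b in robot.boxes_of(n,cam)[:2]:
            w=world(c,b['centre']); print(n,round(b['conf'],2),w,proj(c,w))
print(robot.get_obs())
E
```

```text
pics
top f 442.78825764298756 pos [ 440.4 -148.3 1102.9] [ 0.1  0.  -1. ]
reset_box 0.69 [579.  112.   35.1] [179.2 180.4]
round_button_top 0.4 [499.8 110.9  42.7] [179.1 212.8]
cover_ridge 0.64 [576.7  95.1  50.2] [184.7 180.5]
cover_ridge 0.44 [ 547.  -373.    44.4] [380.3 189.2]
rivet_tin 0.72 [447.   95.7  21.2] [187.5 234.7]
rivet_tin 0.61 [450.  180.3  26.5] [152.5 234.1]
beeswax 0.65 [447.4  94.4  21.9] [188.  234.5]
dark_cup 0.82 [ 551.2 -372.7   43.6] [380.1 187.5]
tape_measure 0.65 [ 453.8 -377.8   30.4] [382.3 228.2]
awl 0.59 [ 336.5 -409.7   23.9] [396.5 276.7]
side f 491.4709208933316 pos [ -38.8 -741.5 1142.9] [ 0.4  0.5 -0.8]
reset_box 0.94 [559.1 108.5  33.1] [246.4 157.8]
near_key_top 0.63 [ 380.3 -353.     6.9] [306.6 299.2]
cover_ridge 0.67 [570.5  98.3  47.7] [251.1 154.6]
rivet_tin 0.88 [451.9 170.   30.9] [206.3 164.5]
beeswax 0.61 [453.6 100.7  17.3] [221.  180.1]
dark_cup 0.58 [ 552.4 -366.7   61.7] [359.7 252.7]
tape_measure 0.74 [ 445.4 -382.7   25.4] [333.7 288.3]
tape_measure 0.18 [ 335.  -413.7   16.1] [310.3 325.7]
awl 0.96 [ 336.  -412.3   18.5] [310.3 324.7]
{'clock': 1.2, 'joint_pos': array([ 1.1,  0.1,  1.4, -0. ,  1.6, -0. ]), 'dq': array([-0., -0., -0., -0.,  0., -0.]), 'joint_torque': array([  0. , -73.2, -63.3,   0. ,   0. ,   0. ]), 'position': array([257.8, 623.9, 231.3]), 'eef_rot': array([0. , 0.2, 1. , 0. ]), 'force': array([ 0.1, -0.2, -0.6]), 'wrist_torque': array([0., 0., 0.]), 'grip_force': 0.0, 'grip_width': 85.11418692888314}
```

View pics/top0.png

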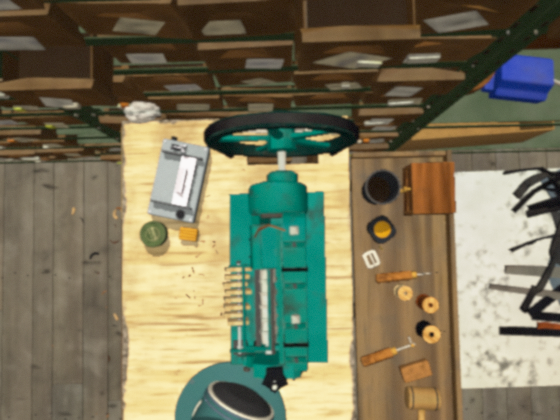

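View pics/side0.png

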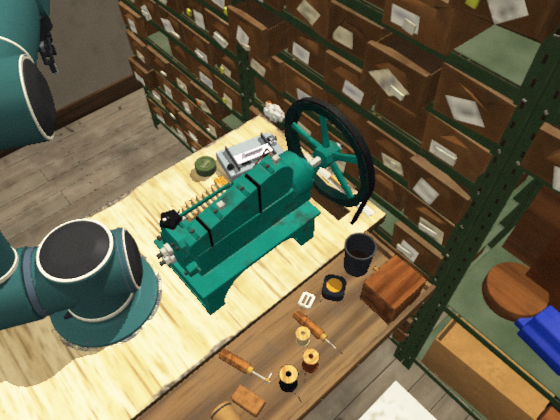

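The top view shows the box at about pixel (180,180), rotated and with its far end leaning right. The round button is at (179,213), the tin at (153,234), the wax at (188,234) and the handwheel to the right. I'll zoom in on the box.

```bash
python3 - <<'E'
import cv2,numpy as np
a=cv2.imread('pics/top0.png')[125:255,120:230]; b=cv2.imread('pics/side0.png')[120:200,190:300]
a=cv2.resize(a,None,fx=4.5,fy=4.5,interpolation=cv2.INTER_CUBIC);b=cv2.resize(b,None,fx=2.7,fy=2.7,interpolation=cv2.INTER_CUBIC)
o=np.zeros((585,495+297,3),np.uint8);o[:,:495]=a[:585];o[:b.shape[0],495:]=b
cv2.imwrite('pics/z.png',o)
E
```

```text
(no output)
```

View pics/z.png

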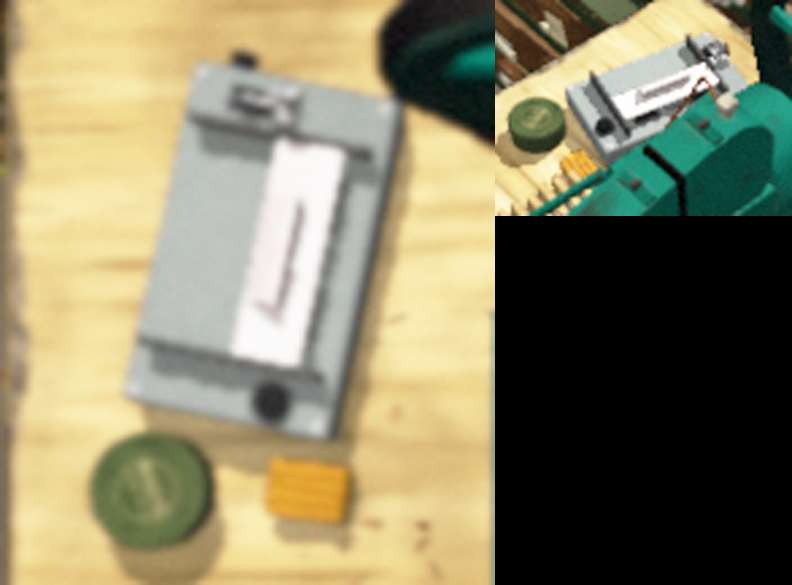

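The zoom shows the cover shut over the keys, with corners at about (275,140), (345,150), (303,367) and (232,357). The deck corners are at about (197,65), (400,103), (328,433) and (128,395), and the round button is at (271,402). I'll fit the box pose to these.

```bash
cat > fit.py <<'E'
from h import *
from scipy.optimize import least_squares
np.set_printoptions(precision=2,suppress=True)
c=snap('top');s=snap('side')
T=lambda u:(np.array(u)+.5)/4.5-.5+np.array([120,125])
obs=[((95,58,34),(197,65)),((95,-58,34),(400,103)),((-95,-58,34),(328,433)),((-95,58,34),(128,395)),((-80,-24,43),(271,402))]
cov=[((59,18),(275,140)),((59,-18),(345,150)),((-59,-18),(303,367)),((-59,18),(232,357))]
def W(q,p): a=q[2];return [q[0]+np.cos(a)*p[0]-np.sin(a)*p[1],q[1]+np.sin(a)*p[0]+np.cos(a)*p[1],p[2]]
def r(q): return np.concatenate([proj(c,W(q,p))-T(u) for p,u in obs]+[proj(c,W(q,(p[0],p[1]+q[3],51)))-T(u) for p,u in cov])
f=least_squares(r,[579,110,-.2,-24]); q=f.x
print(q,f.fun.reshape(-1,2))
for u in [(300,205),(265,315)]:
    w=onplane(c,T(u),65)[:2]-q[:2]; a=q[2]; print('ridge',w@[np.cos(a),np.sin(a)],w@[-np.sin(a),np.cos(a)])
img=s['color'][:,:,::-1]
im=cv2.resize(img[110:210,190:310],None,fx=5,fy=5,interpolation=cv2.INTER_CUBIC).copy()
for p in [o[0] for o in obs]+[(*(np.array(p[0])+[0,q[3]]),51) for p in cov]+[(78,0,43)]:
    cv2.circle(im,tuple(int(x) for x in (proj(s,W(q,p))-[190,110]+.5)*5),3,(0,0,255),-1)
cv2.imwrite('pics/sfit.png',im)
E
python3 fit.py
```

```text
[580.19 115.21  -0.21 -18.64] [[-0.62 -1.37]
 [ 0.56 -0.98]
 [ 0.91  2.03]
 [-1.31  1.36]
 [ 0.23 -0.01]
 [ 0.78 -0.5 ]
 [-0.15  0.08]
 [-0.74 -0.01]
 [ 0.33 -0.65]]
ridge 24.337702151318684 -22.84774323235196
ridge -36.02480244299631 -16.530875769055886
```

View pics/sfit.png

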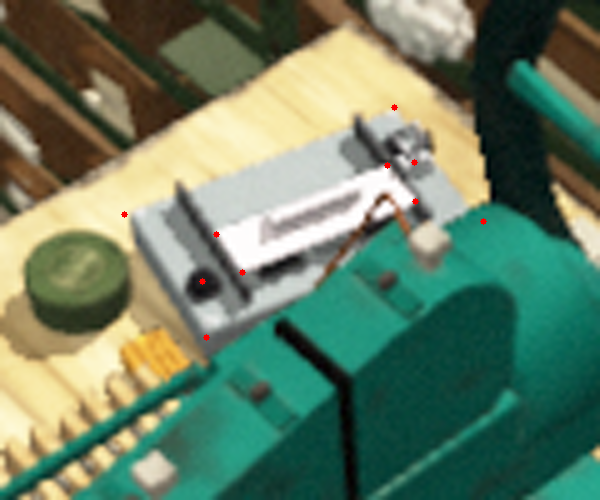

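Projected into the side view, the fit agrees to about 2–3 mm at the cover, button (203,285) and flag pivot (414,161). The deck corners differ a little because of a bevel. Next I push the cover with the fingers closed.

```bash
cat >> h.py <<'E'
from scipy.spatial.transform import Rotation as Ro
Q=[580.2,115.2,-.21]
def B(x,y,z): a=Q[2];return [Q[0]+np.cos(a)*x-np.sin(a)*y,Q[1]+np.sin(a)*x+np.cos(a)*y,z]
def quat(sg):
    y=sg*np.array([np.cos(Q[2]),np.sin(Q[2]),0]);z=np.array([0,0,-1.])
    return Ro.from_matrix(np.c_[np.cross(y,z),y,z]).as_quat()[[3,0,1,2]]
def boxc(p): d=np.array(p[:2])-Q[:2];a=Q[2];return np.array([d@[np.cos(a),np.sin(a)],d@[-np.sin(a),np.cos(a)],p[2]])
E
python3 - <<'E'
from h import *
np.set_printoptions(precision=2,suppress=True)
ik={s:robot.inverse_kinematics(B(0,-42,180),quat(s)) for s in (1,-1)}; print(ik)
s=min((k for k in ik if ik[k] is not None),key=lambda k:abs(ik[k][5])); print('s',s)
robot.grip(0)
robot.movep(B(0,-42,180),quat(s))
o=robot.get_obs();print(o['clock'],boxc(o['position']),o['grip_width'],o['force'])
print('down stop',robot.move_linear(B(0,-42,57),vel=100,stop_force=6))
o=robot.get_obs();print(o['clock'],boxc(o['position']),o['force'])
if o['position'][2]<59:
    print('push stop',robot.move_linear(B(0,38,57),vel=35,stop_force=9))
o=robot.get_obs();print(o['clock'],boxc(o['position']),o['force'])
snap('top','push');snap('side','push_s')
a=cv2.resize(cv2.imread('pics/push.png')[125:255,120:230],None,fx=3.6,fy=3.6);b=cv2.resize(cv2.imread('pics/push_s.png')[100:217,190:290],None,fx=4,fy=4)
cv2.imwrite('pics/p1.png',np.hstack([a[:468],b]))
E
```

```text
{1: array([ 0.08, -0.08,  1.72, -0.  ,  1.5 ,  0.29]), -1: array([ 0.08, -0.08,  1.72, -0.  ,  1.5 , -2.85])}
s 1
4.3333 [ -0.12 -41.29 180.11] 0.2315290858544462 [ 0.35 -0.17 -0.81]
down stop False
5.7167 [  0.33 -41.89  57.7 ] [-0.15  0.98  0.66]
push stop True
7.1083 [ 0.07  7.47 56.86] [-0.51 -6.5   4.78]
```

View pics/p1.png

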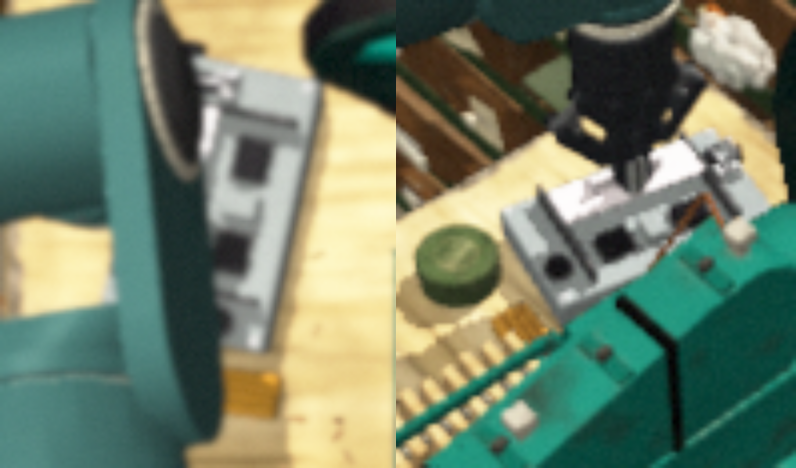

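The keys are bare and the cover is nearly or fully open, with the finger against the ridge. I'll push slightly harder to confirm it is on the stop, then back off and measure.

```bash
python3 - <<'E'
from h import *
np.set_printoptions(precision=2,suppress=True)
print('push',robot.move_linear(B(0,25,57),vel=25,stop_force=18))
o=robot.get_obs();print(o['clock'],boxc(o['position']),o['force'])
p=boxc(o['position'])
robot.move_linear(B(0,p[1]-15,57),vel=80)
robot.move_linear(B(0,-24,110),vel=120)
robot.grip(50)
o=robot.get_obs();print(o['clock'],boxc(o['position']),o['force'],o['grip_width'])
for cam in ('top','side'):
    c=snap(cam,'o_'+cam)
    for n in ('near_key_top','far_key_top','cover_ridge','round_button_top'):
        for b in robot.boxes_of(n,cam)[:1]: print(cam,n,round(b['conf'],2),boxc(world(c,b['centre'])))
    for X in [(-32,-24,44),(32,-24,44),(-80,-24,43)]: print(cam,X,proj(c,B(*X)))
    print(proj(c,B(-59,-18.6+44-18,51)),proj(c,B(59,-18.6+44-18,51)))
a=cv2.resize(cv2.imread('pics/o_top.png')[125:255,120:230],None,fx=3.6,fy=3.6);b=cv2.resize(cv2.imread('pics/o_side.png')[100:217,190:290],None,fx=4,fy=4)
cv2.imwrite('pics/p2.png',np.hstack([a[:468],b]))
E
```

```text
push True
7.4917 [ 0.12  7.37 56.7 ] [-0.94 -5.74  4.33]
8.9667 [ -0.02 -23.98 109.88] [0.75 0.46 0.13] 50.10758384745989
top far_key_top 0.59 [ 27.89 -27.85  43.19]
top (-32, -24, 44) [184.02 194.36]
top (32, -24, 44) [189.36 168.43]
top (-80, -24, 43) [180.09 213.93]
[168.24 202.66] [178.22 154.59]
side near_key_top 0.33 [-138.4    24.57   31.1 ]
side far_key_top 0.58 [ -98.42 -496.82    8.4 ]
side cover_ridge 0.58 [-1.39 19.58 48.66]
side (-32, -24, 44) [244.35 159.65]
side (32, -24, 44) [262.97 152.02]
side (-80, -24, 43) [230.11 165.72]
[231.61 154.72] [265.79 140.94]
```

View pics/p2.png

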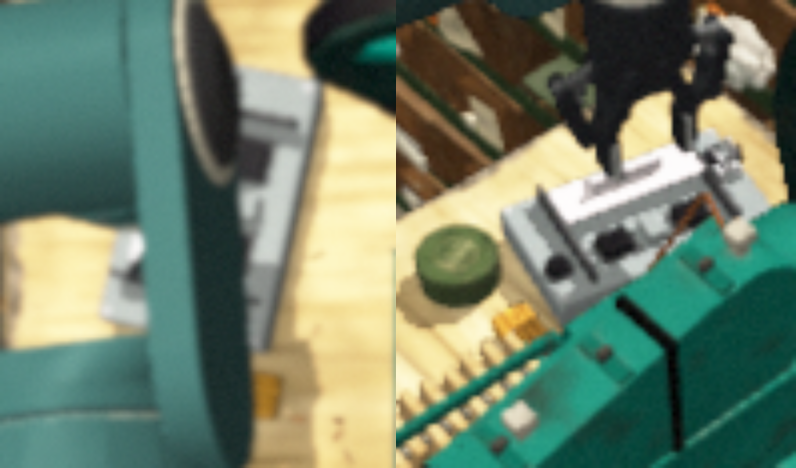

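The second push met a rigid stop without moving. I'll check the displacement properly by sampling brightness profiles along box y in the shut and open pictures.

```bash
python3 - <<'E'
from h import *
np.set_printoptions(precision=1,suppress=True,linewidth=200)
c=snap('side')
ys=np.arange(-60,60,1.)
for xs in (np.arange(-52,-36,2),):
  P=[]
  for f in ('side0','push_s','o_side'):
    g=cv2.imread(f'pics/{f}.png').min(2).astype(np.float32)
    m=np.array([[proj(c,B(x,y,51)) for y in ys] for x in xs],np.float32)
    p=cv2.remap(g,m[...,0],m[...,1],cv2.INTER_LINEAR).mean(0); P.append(p); print(f,p[::3])
    h=(p.max()+130)/2; w=np.where(p>h)[0]; print(ys[w[0]],ys[w[-1]],h)
o=robot.get_obs();print(o['clock'])
E
```

```text
side0 [202.8 195.  164.6 114.1  73.3  48.7  45.7  97.  187.7 241.5 251.8 251.7 250.  243.5 246.8 250.3 251.5 251.8 251.8 250.2 239.3 213.6 204.7 204.3 205.5 205.4 204.7 203.4 203.3 203.8 204.2 204.2 202.6
 197.8 184.2 173.7 172.5 172.4 173.2 175.6]
-60.0 40.0 190.97913
push_s [205.6 205.  196.6 161.5  95.3  49.8  36.6  34.8  34.9  33.5  33.5  34.8  42.4  66.3  98.9 120.9 127.5 127.3 127.6 127.5 133.6 158.2 204.3 238.6 249.9 248.6 241.5 245.3 250.3 252.  252.  251.9 250.7
 241.1 203.4 176.8 175.1 175.3 175.5 176.5]
-60.0 42.0 191.04584
o_side [150.1 152.7 149.4 130.1  85.8  49.5  37.   35.4  38.9  39.4  40.1  45.5  65.5 105.6 143.3 153.5 136.3 127.3 127.9 127.5 141.  193.2 238.7 251.7 251.6 248.7 241.4 245.2 250.2 251.9 252.  251.9 250.6
 240.8 204.5 177.2 175.5 176.7 176.  177. ]
3.0 43.0 191.01093
9.5167
```

Every edge shows a shift of about 40 mm, not 44, so the stop may not be fully reached. I'll push again more firmly and watch the contact position.

```bash
python3 - <<'E'
from h import *
np.set_printoptions(precision=2,suppress=True)
robot.grip(0)
robot.move_linear(B(0,-12,58),vel=150)
print('approach',robot.move_linear(B(0,5,58),vel=40,stop_force=15))
for sf,y in ((15,14),(30,14)):
    print('push',robot.move_linear(B(0,y,58),vel=15,stop_force=sf))
    o=robot.get_obs();print(o['clock'],boxc(o['position']),o['force'])
c=snap('side','push2_s')
ys=np.arange(-9,50,3.)
for f in ('o_side','push2_s'):
    g=cv2.imread(f'pics/{f}.png').min(2).astype(np.float32)
    m=np.array([[proj(c,B(x,y,51)) for y in ys] for x in np.arange(-52,-36,2)],np.float32)
    print(cv2.remap(g,m[...,0],m[...,1],cv2.INTER_LINEAR).mean(0))
E
```

```text
approach False
push True
11.5083 [ 0.    7.37 57.77] [-0.7  -4.56  4.72]
push True
11.825 [ 0.05  7.39 57.67] [-1.6  -7.87  5.14]
[127.27 127.9  127.52 140.96 193.18 238.67 251.7  251.56 248.72 241.45
 245.25 250.19 251.89 252.02 251.95 250.55 240.79 204.48 177.19 175.47]
[127.79 128.33 127.88 133.89 156.98 198.3  232.18 248.33 248.45 241.25
 245.03 250.28 252.15 252.14 251.95 250.56 240.75 203.16 175.21 174.2 ]
```

It is a rigid stop even at 30 N (finger at y = 7.38 again), so the cover is fully open. Next I press both keys.

```bash
python3 - <<'E'
from h import *
np.set_printoptions(precision=2,suppress=True)
robot.move_linear(B(0,-8,60),vel=80)
robot.move_linear(B(0,-25,90),vel=120)
robot.grip(50)
robot.move_linear(B(0,-25,62),vel=100)
o=robot.get_obs();print(o['clock'],boxc(o['position']),o['force'],o['grip_width'])
print('touch',robot.move_linear(B(0,-25,25),vel=20,stop_force=4))
o=robot.get_obs();print(o['clock'],boxc(o['position']),o['force']);z0=o['position'][2]
print('press',robot.move_linear(B(0,-25,z0-12),vel=10,stop_force=16))
o=robot.get_obs();print(o['clock'],boxc(o['position']),o['force'],o['wrist_torque'])
z=o['position'][2]
for i in range(4):
    if o['force'][2]>17: break
    z-=.7; robot.move_linear(B(0,-25,z),vel=10,stop_force=30); o=robot.get_obs();print(o['clock'],boxc(o['position']),o['force'],o['wrist_torque'])
c=snap('side','press0'); robot.pause(4.5)
o=robot.get_obs();print(o['clock'],boxc(o['position']),o['force'])
snap('side','press1')
f=[cv2.resize(cv2.imread(f'pics/{n}.png')[100:217,190:290],None,fx=4,fy=4,interpolation=cv2.INTER_CUBIC) for n in ('press0','press1')]
cv2.imwrite('pics/p3.png',np.hstack(f))
E
```

```text
13.625 [ -0.22 -25.09  61.52] [-0.61 -0.58  0.28] 50.31214548536017
touch True
14.725 [  0.   -24.99  40.16] [-0.71  0.47  5.33]
press True
15.4917 [  0.16 -24.95  34.18] [-3.39 -0.57  8.24] [-0.05  0.6  -0.02]
15.7417 [  0.17 -24.97  34.15] [-2.94 -0.85  8.86] [-0.06  0.59 -0.02]
15.9917 [  0.23 -24.94  33.96] [-6.6  -0.97 14.63] [-0.18  1.03 -0.07]
16.2417 [  0.29 -24.93  33.86] [-11.05  -1.29  20.82] [-0.28  1.56 -0.06]
20.7917 [  0.3  -24.92  33.86] [-10.91  -1.56  20.86]
```

View pics/p3.png

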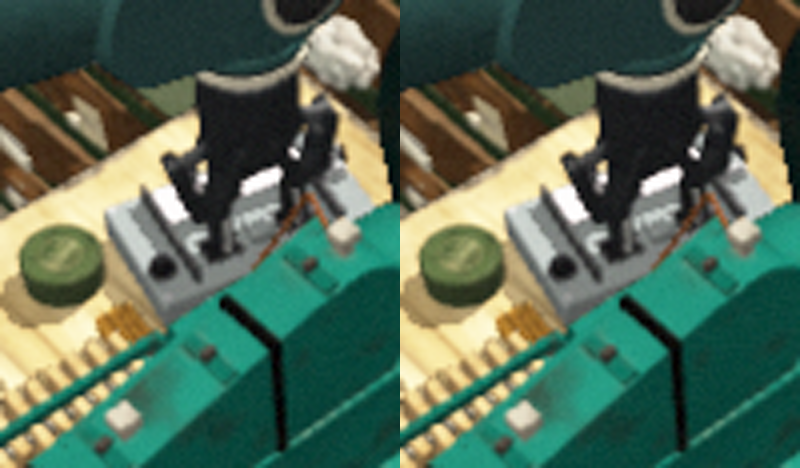

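While the keys are held, the flag area near (340,155) in each half is partly hidden by the far finger. I'll keep holding and zoom in there, with the top view alongside.

```bash
python3 - <<'E'
from h import *
np.set_printoptions(precision=1,suppress=True)
s=snap('side','press2');t=snap('top','press_t')
for n,p in (('up',B(78,-5,70)),('down',B(78,19,62)),('pivot',B(78,0,43))): print(n,proj(s,p),proj(t,p))
d=cv2.absdiff(cv2.imread('pics/press0.png'),cv2.imread('pics/press2.png')).max(2)
y,x=np.where(d>60); print(len(x),list(zip(x,y))[:30])
r=lambda n,a,b,k:cv2.resize(cv2.imread(f'pics/{n}.png')[b:b+50,a:a+44],None,fx=k,fy=k,interpolation=cv2.INTER_CUBIC)
top=lambda n:cv2.resize(cv2.imread(f'pics/{n}.png')[125:175,155:199],None,fx=6,fy=6,interpolation=cv2.INTER_CUBIC)
cv2.imwrite('pics/p4.png',np.hstack([r('press0',255,110,6),r('press2',255,110,6),top('press_t')]))
for cam,c in (('side',s),('top',t)):
    for b in robot.boxes_of('flag_disc',cam)[:2]: print(cam,b['conf'],boxc(world(c,b['centre'])))
E
```

```text
up [272.9 136.9] [183.  146.3]
down [269.3 134. ] [173.9 145.1]
pivot [272.3 142.1] [183.6 148.1]
8 [(np.int64(271), np.int64(104)), (np.int64(272), np.int64(104)), (np.int64(273), np.int64(136)), (np.int64(274), np.int64(136)), (np.int64(274), np.int64(137)), (np.int64(273), np.int64(139)), (np.int64(272), np.int64(141)), (np.int64(273), np.int64(141))]
top 0.24 [-49.9  25.7  50.7]
```

View pics/p4.png

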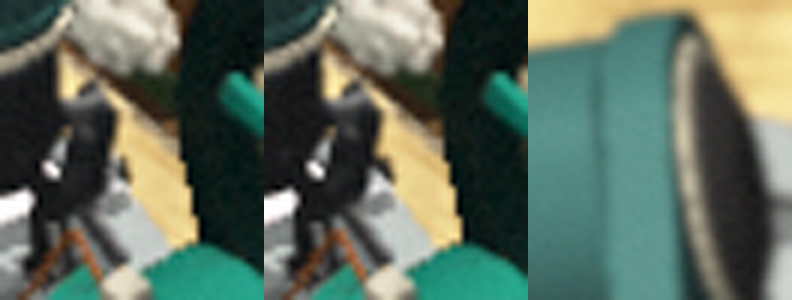

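The pixels at the flag's upright position (273,136–141) changed between the two pictures, so the flag has moved. I'll hold 2 s more, then release, back away and look.

```bash
python3 - <<'E'
from h import *
np.set_printoptions(precision=1,suppress=True)
robot.pause(2); snap('side','press3')
g=lambda n:cv2.imread(f'pics/{n}.png')[128:146,264:282].astype(int)
for n in ('press1','press2','press3'): print(n,abs(g(n)-g('press0')).mean(),abs(g(n)-g('press3')).mean())
robot.move_linear(B(0,-25,150),vel=80)
robot.movep(B(-60,330,230),quat(1))
o=robot.get_obs();print(o['clock'],o['position'],o['force'])
robot.pause(1)
s=snap('side','end_s');t=snap('top','end_t')
r=lambda n,a,b,w,h:cv2.resize(cv2.imread(f'pics/{n}.png')[b:b+h,a:a+w],None,fx=5,fy=5,interpolation=cv2.INTER_CUBIC)
cv2.imwrite('pics/p5.png',np.hstack([r('end_t',145,130,70,112),r('end_s',212,125,80,112)]))
E
```

```text
press1 5.23559670781893 2.1882716049382718
press2 5.189300411522634 2.360082304526749
press3 5.216049382716049 0.0
26.0917 [590.7 449.2 229.8] [-1.   0.7 -0.5]
```

View pics/p5.png

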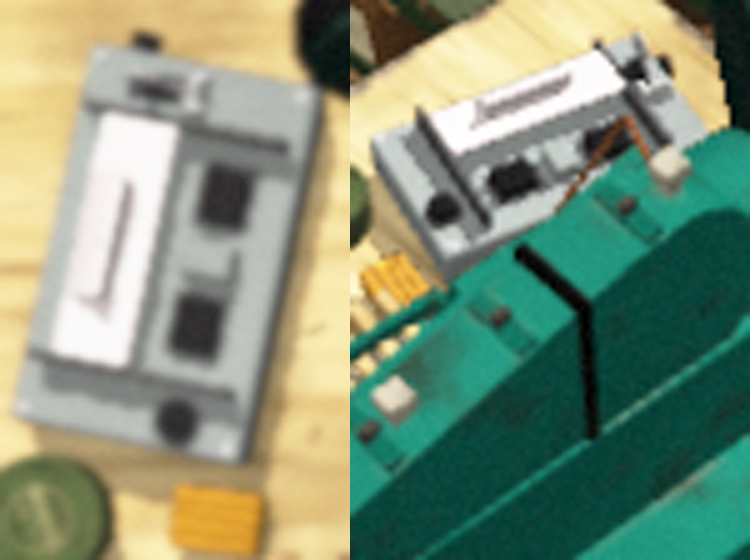

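The cover is open at its stop and both keys are up. The flag at (165,88) in the top half isn't clear, so I'll compare it before and after.

```bash
python3 - <<'E'
from h import *
np.set_printoptions(precision=1,suppress=True)
r=lambda n,a,b:cv2.resize(cv2.imread(f'pics/{n}.png')[b:b+24,a:a+32],None,fx=12,fy=12,interpolation=cv2.INTER_CUBIC)
cv2.imwrite('pics/p6.png',np.vstack([np.hstack([r('top0',164,137),r('end_t',164,137)]),np.hstack([r('side0',255,124),r('end_s',255,124)])]))
s=snap('side');t=snap('top')
for th in (-.17,.78):
    d=lambda L:B(78,L*np.sin(th),43+L*np.cos(th))
    print(th,[((proj(t,d(L))-[164,137])*12,(proj(s,d(L))-[255,124])*12) for L in (0,27)])
for cam,c in (('side',s),('top',t)):
    for b in robot.boxes_of('flag_disc',cam)[:2]: print(cam,b['conf'],boxc(world(c,b['centre'])))
E
```

```text
-0.17 [(array([235.2, 133.6]), array([208.2, 216.8])), (array([226.2, 111.3]), array([214.6, 154.3]))]
0.78 [(array([235.2, 133.6]), array([208.2, 216.8])), (array([119.2,  96.7]), array([171.4, 118.9]))]
```

View pics/p6.png

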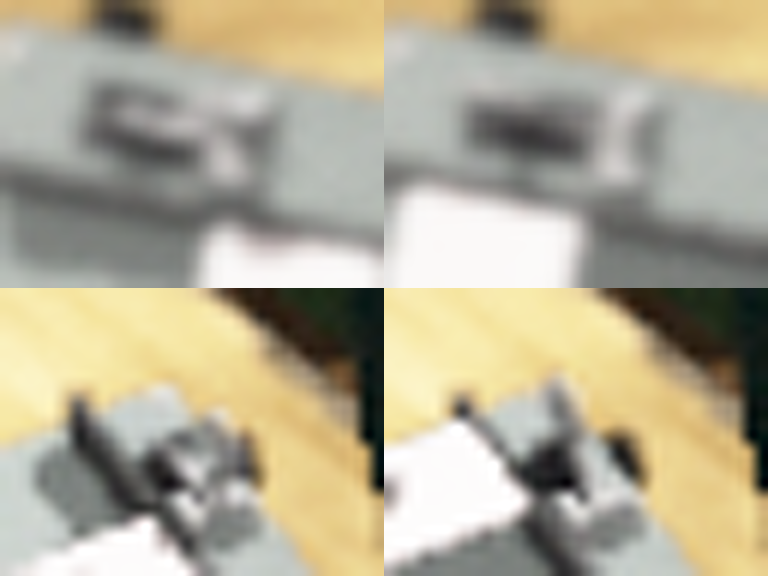

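In the side view the disc moved from (205,150), its predicted tripped position, to about (181,112), close to the predicted fallen one at (171,119). The flag is down, the keys are up and the cover is open.

```bash
python3 -c "
from h import *
robot.pause(1); print(robot.sign_off())"
```

```text
the job is handed in; nothing more can be done
None
```

The job is handed in at about 27 s on the robot's clock: the dust cover is pushed to its stop, both keys were pressed together and are up again, the drop flag has fallen over, and the arm is clear. One doubt remains: the pictures showed about 40 mm of cover travel, not 44, though it would not move further at 30 N.

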